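Clamp a moulding in the sawing block with its wing cam

ROBOT

A 7-joint arm with a two-finger parallel gripper is mounted at the origin on the work surface; the furniture and walls round the work are solid. World frame = base frame: x ahead of the robot, y to its left, z up, the work surface at z = 0. Lengths are in mm, angles in rad, forces in N, time in s.
With the tool pointing down it reaches from about 400 to 875 mm from the base axis. Payload 4.4 kg.
Tool frame: the origin (TCP) lies on the centre line of the jaws, within the pads' length; the fingertips stand 11 mm ahead of it and the grasp point (between the pads) lies 8 mm behind it (ctrl.tips_ahead is the distance from the TCP to the fingertips, in mm); z points along the fingers, y is the line along which they close (so a half turn about z gives the same grasp; the last joint's range is limited). The gripper opens to 85 mm and grips with 20 to 120 N. Pads are 22 mm wide; open, the fingers measure 114 mm over their backs; the gripper's body (76 mm by 85 mm) begins 54 mm behind the grasp point. The pads swing forward as they close: fully open they stand 13 mm farther back than shut.
Start: joints at [-0.066, 0.628, 0.038, 1.517, -0.027, 0.996, -0.02], TCP at [650.014, 0.027, 242.313] pointing down, gripper open.
Joint ranges: [-3.06, 3.06], [-0.37, 2.12], [-1.25, 1.32], [0.18, 2.47], [-1.1, 4.24], [0.23, 1.98], [-2.94, 2.94]. Speed limits (rad/s): [2.57, 2.57, 3.14, 3.14, 3.14, 3.14, 3.14].

INTERFACE

Orientations are given as [roll, pitch, yaw] about the fixed x, y, z axes, in that order (R = Rz(yaw) Ry(pitch) Rx(roll)).
In Python, from cell import ctrl, eyes, job gives the robot as it stands. The module is installed in compiled form; this text tells all that it offers.
- The arm moves only by the tool carry_out, never from a script. Its argument "moves" is a list of rows, each an object of numbers: "tx", "ty", "tz": the shift along the tool's x, y, z as a fraction of full scale; "twist": the turn about the tool's z as a fraction of full scale; "fingers": the opening, from 0 (shut) to 1 (fully open). In form: [{"tx": .., "ty": .., "tz": .., "twist": .., "fingers": ..}, ...]. A call has 1 to 12 rows; each row shifts and turns the commanded pose from where the row before left it, along the tool's axes as they then stand; what a row does not reach is not made up. Full scale, the value 1, is 0.3 m for a shift and pi rad for a turn. A row lasts 1/8 s, in which the tool goes at most 62.5 mm and 10.7 degrees, less where a joint would pass 70% of its speed; a pose out of reach is approached as far as the arm can. A call with a number of a shift or a turn outside -1 to 1 is refused whole. A call with a gripper value outside its range is refused whole. The fingers move at their own pace and stop on an object; the grip force is fixed at half the most. Time passes only in rows, so rows that do not move let the fingers close. It gives the time, the measured TCP pose, the force, the opening and the grip force at its end, in the units of the state.
- ctrl.read_state(): the state, without advancing time (a new reading comes with each control period).
- eyes.get_image(name): name is "scene" or "side" or "wrist"; returns a dict with "color" (400x640x3 uint8, blue, green, red), "fovy" (degrees; the focal length in pixels is half the picture's height over the tangent of half this angle, whatever the lens; pixels are square), "cx", "cy" (the principal point, pixels), "world_from_camera" (4x4, takes a point from camera to world coordinates). Camera axes: x right, y up, looking along -z (the intrinsics and any distortion apply to the point x, -y, -z); pixel columns grow to the right and rows downward; lengths in mm; the calibration is good to about 2 mm. A picture is of the moment at which its call begins. There is no depth.
- job.finish_job(): hands the job in; it is judged then, once.
The state is a dict: "clock": time; "qpos": joint angles; "qd": joint speeds; "tau": joint torques, N m; "eef_pos": TCP position; "tool_rot": TCP orientation; "force": force on the tool from outside, world axes, zero at the start; "torque": the same for the moment, N m; "width": finger opening in mm; "gripper_force": force on a finger pad.
Only numpy, scipy, OpenCV 4.12 (cv2) and the standard library are available. Lean on these libraries where they do the work, as an engineer would, in place of code of your own. Each camera call takes 0.05 s, during which the arm holds its last target. There are 200 camera calls.

TASK

Slide the half-round moulding endways along the table, at least 5 cm, out of the row of wooden strips it touches (there is no room for fingers between them), without shifting the two flat battens. Then lay it flat, round side up, in the sawing block, along the fence with one end up to the end stop, and turn the black wing knob clockwise until its cam holds the moulding tight against the fence, ready to be sawn to length. Leave the other things on the table where they are.

Things in the scene. Friction and masses are not known exactly. Their poses are not given: they have to be found in the camera images.
- moulding: Wooden strip 30 wide (x), 150 long (y), 18 mm high: flat foot 12 mm high with upright sides, half-round bead 17 mm wide along its top; 60 g or so. Origin under its centre, z up. It lies at one of the two outer sides (which varies) of a touching row of three strips left of the block, pointing roughly away from the robot; its ends are about 5 mm back from the battens' ends.
- batten_mid: Flat square-edged wooden batten 30 (x) x 160 (y) x 18 mm, the middle one of the row; origin under its centre, z up
- batten_side: The same batten again, at the other outer side of the row
- block: Wooden sawing block fixed to the table. Bed 100 (x) x 180 mm (y), top 18 mm above the table; origin on the table under its centre. Fence along the far edge: face at x +32, 62 mm high above the table, y -90 to +14.5; left of that no fence, so fingers have room on both sides of a strip. End stop at the right: face at y -78, 13 mm high. A moulding in place is centred at x +17, y -3, z +18 mm.
- corner (a point): Point on the block's bed where fence face and end stop face meet (block frame x +32, y -78, z +18 mm); axes as the block's: x into the fence, y along the fence away from the stop, z up
- wing (a point): Centre of the black wing knob on its upright axis, 54 mm above the table, at x -10.3, y -37 mm of the block, 42.3 mm before the fence. Its y axis runs along the wings: a plate 9 mm thick, 70 mm tip to tip, reaching from 42 to 59 mm above the table (rounded tips to 66); the tips pass 7 mm from the fence. A moulding in the channel reaches 36 mm above the table.
- cam (a joint): Wing knob angle, rad, growing clockwise from above, range -0.2 to 2.4. About 0: wings along the fence, channel between cam and fence 37 mm wide, open above. The rubber cam below (15 mm radius, 10 mm off-centre) meets a strip at the fence at about 1.3; 0.1 to 0.2 rad more clamps it well. Stiff (0.12 N m), stays where left. It draws the strip towards the end stop.
- plaque: fixed upright white picture panel on a back strut, about 65x122x142 mm, at the back of the table; origin under its centre
- cactus: white pot with a cactus, about 82x83x150 mm, back right corner; origin under its centre
- mug: dark paint mug, 82x82x88 mm, at the back right; origin under its centre
- pencil: pencil lying between the block and the plaque, 7x117x7 mm, long axis y; origin under its centre
- ladybird: small stone painted as a ladybird, 27x34x16 mm, on the near side between block and strips; origin under its centre
- toadstool: small dotted stone, 35x41x19 mm, on the far side between block and strips; origin under its centre

How it is judged (in metres and radians):
On the way:
1. the moulding has been slid at least 45 mm out of the row, still lying on the table (distance of moulding from where it was at the start of the episode above 0.045 m and height (world z) of moulding below 0.005 m and angle between moulding's own z axis and vertical below 0.1 rad), for 0.1 s.
At the end, for the whole second after the job is handed in: The moulding lies flat (0.08 rad), round side up, on the bed (3 mm), centre 12 to 19 mm from the fence face, parallel within 0.06 rad, its end within 7 mm of the end stop; the knob is past 1.1 rad and the cam presses the moulding with over 2 N; it is at rest (x of moulding in the frame of corner between -0.019 and -0.012 m and y of moulding in the frame of corner between 0.071 and 0.082 m and z of moulding in the frame of corner between -0.003 and 0.003 m and angle between moulding's own z axis and vertical below 0.08 rad and angle between the y axis of moulding and the y axis of block, either way round below 0.06 rad and value of joint cam above 1.1 rad and contact force between cam and moulding above 2 N and linear speed of moulding below 0.01 m/s); the robot touches nothing.
It fails at once if a flat batten was shifted by more than 12 mm (distance of any of batten_mid, batten_side from where it was at the start of the episode above 0.012 m).
It fails at once if another thing on the table was shifted by more than 30 mm (distance of any of cactus, mug, pencil, ladybird, toadstool from where it was at the start of the episode above 0.03 m).
It also fails if it takes over 67 s, if anything falls off the work surface, if the arm or the gripper's body presses on something with over 40 N, if the wrist force passes 120 N, or if a joint passes its speed limit or range.

## Working session

There is one attempt and no reset: what is moved stays moved. The work goes in short steps, Python scripts to look and compute and a tool call to move; the robot and the scene stay as the last step left them, time stands still between calls to the robot, and variables do not carry over. Pictures are saved under pics/ and viewed, at most 10 in all, crops included, and the job is handed in when it is done.

Besides the shell and the picture viewer there is one more tool, called as name([rows], argument=value, ...), one row to a line, values as JSON. carry_out: Moves the arm, as the interface text tells. Its arguments: {"type":"object","properties":{"moves":{"type":"array","items":{"type":"object","properties":{"tx":{"type":"number","minimum":-1,"maximum":1},"ty":{"type":"number","minimum":-1,"maximum":1},"tz":{"type":"number","minimum":-1,"maximum":1},"twist":{"type":"number","minimum":-1,"maximum":1},"fingers":{"type":"number"}}}}},"required":["moves"]}

```bash
mkdir -p pics; cat > h.py <<'E'
import numpy as np, cv2, json
from cell import ctrl, eyes, job
def snap(name,fn):
    d=eyes.get_image(name); cv2.imwrite(f'pics/{fn}.png',d['color'])
    json.dump({k:np.asarray(d[k]).tolist() for k in('fovy','cx','cy','world_from_camera')},open(f'pics/{fn}.json','w'))
    return d
def load(fn): return json.load(open(f'pics/{fn}.json'))
def back(fn,uv,z):
    d=load(fn); f=200/np.tan(np.radians(d['fovy'])/2); T=np.array(d['world_from_camera'])
    out=[]
    for u,v in uv:
        r=T[:3,:3]@np.array([(u-d['cx'])/f,-(v-d['cy'])/f,-1]); p=T[:3,3]; out.append(p+r*(z-p[2])/r[2])
    return np.array(out)
def proj(fn,P):
    d=load(fn); f=200/np.tan(np.radians(d['fovy'])/2); T=np.array(d['world_from_camera'])
    q=(np.atleast_2d(P)-T[:3,3])@T[:3,:3]
    return np.c_[d['cx']+f*q[:,0]/-q[:,2], d['cy']-f*q[:,1]/-q[:,2]]
E
python3 - <<'E'
from h import *
for n in('scene','side','wrist'):
    d=snap(n,n+'0'); print(n,d['fovy'],d['cx'],d['cy'],np.round(d['world_from_camera'],3).tolist(),[k for k in d])
print(ctrl.read_state())
E
```

```text
scene 54.15114088422251 319.363152812634 189.654436746247 [[-0.395, -0.797, 0.457, 956.26], [0.919, -0.343, 0.196, 179.096], [0.0, 0.497, 0.868, 830.701], [0.0, 0.0, 0.0, 1.0]] ['color', 'fovy', 'cx', 'cy', 'world_from_camera']
side 57.81522456535582 322.1780381052481 196.22943136507342 [[0.99, 0.092, -0.105, 426.14], [-0.139, 0.628, -0.766, -755.924], [-0.004, 0.773, 0.635, 696.746], [0.0, 0.0, 0.0, 1.0]] ['color', 'fovy', 'cx', 'cy', 'world_from_camera']
wrist 58.02367929784785 318.82540555298914 199.93508300283898 [[1.0, -0.001, 0.002, 649.802], [0.0, 0.945, 0.327, 84.037], [-0.002, -0.327, 0.945, 373.358], [0.0, 0.0, 0.0, 1.0]] ['color', 'fovy', 'cx', 'cy', 'world_from_camera']
{'clock': 0.15, 'qpos': array([-0.06580798,  0.62913648,  0.03846076,  1.51813993, -0.02699701,
        0.99630539, -0.01999316]), 'qd': array([ 1.12849922e-03, -1.21144798e-03, -7.70922120e-04, -2.92912167e-03,
       -8.93598285e-04,  4.82291353e-04,  7.03812042e-05]), 'tau': array([ 2.19518879e-03, -5.63800478e+01,  1.22790758e+00, -1.93650573e+01,
        1.11919764e-02,  7.40401709e-03, -1.44664841e-05]), 'eef_pos': array([6.49537861e+02, 2.98466582e-02, 2.41598215e+02]), 'tool_rot': array([-3.14012181e+00,  1.71387587e-05,  1.57080274e+00]), 'force': array([-0.02034171, -0.61857739, -0.06925475]), 'torque': array([ 0.0226135 , -0.04220987, -0.00499266]), 'gripper_force': 0.0, 'width': 85.7443019204598}
```

View pics/scene0.png

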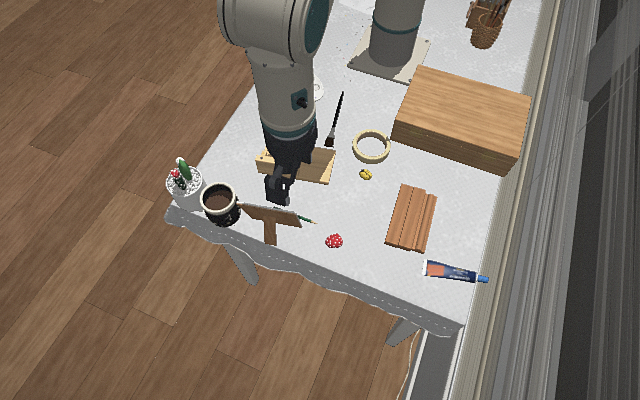

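View pics/wrist0.png

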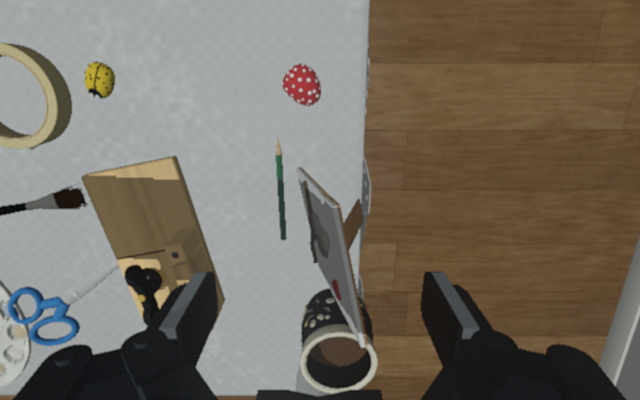

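Scene: strips' row around (412,217), block around (297,165) partly behind the arm, ladybird (366,174), toadstool (334,241), pencil near (305,219). Wrist: block corners (83,177), (176,157), (222,300) and knob near (143,280).

```bash
python3 - <<'E'
from h import *
a=cv2.imread('pics/scene0.png')[170:265,370:450]; b=cv2.imread('pics/side0.png')
a=cv2.resize(a,None,fx=5,fy=5,interpolation=cv2.INTER_CUBIC)
cv2.imwrite('pics/v1.png',a); 
print(proj('side0',[[650,300,0],[600,0,18]]))
print('block corners z18',back('wrist0',[(83,177),(176,157)],18).round(1).tolist(), back('wrist0',[(143,280)],56).round(1).tolist(),back('wrist0',[(222,300)],62).round(1).tolist())
print('strips z18',back('scene0',[(402,184),(437,194),(386,243),(424,252)],18).round(1).tolist())
E
```

```text
[[344.28977868 155.0211051 ]
 [346.82652411 208.23201216]]
block corners z18 [[407.9, -14.6, 18.0], [505.7, 6.3, 18.0]] [[471.4, -111.8, 56.0]] [[551.1, -131.1, 62.0]]
strips z18 [[435.2, 172.6, 18.0], [428.8, 257.4, 18.0], [595.4, 185.4, 18.0], [582.6, 268.7, 18.0]]
```

View pics/v1.png

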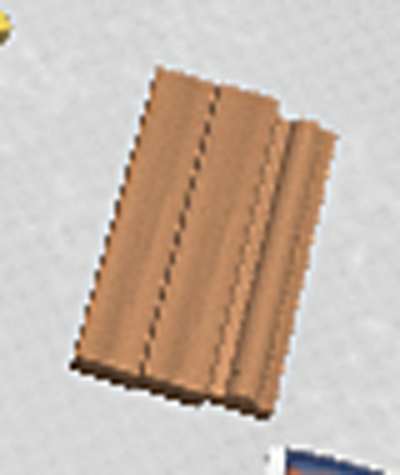

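View pics/side0.png

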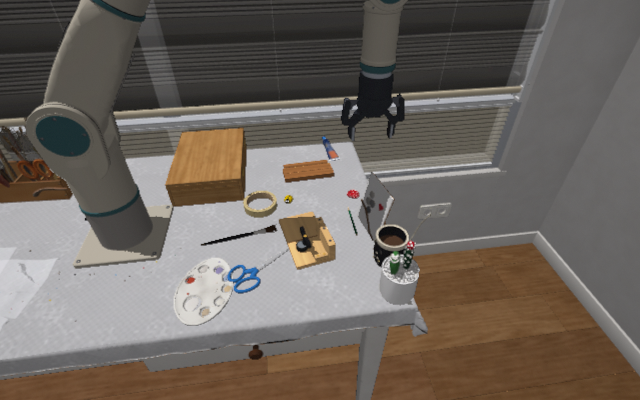

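Only the left (outer +y) strip is set back 5 mm and shows a bead (crop x≈240–335): it is the moulding. Next I check the free room near its ends, at the wooden box and the tube.

```bash
python3 - <<'E'
from h import *
print('box bottom z0',back('scene0',[(393,141),(504,174),(522,150)],0).round(0).tolist())
print('tube z8',back('scene0',[(424,262),(423,275),(478,270),(489,279),(478,284)],8).round(0).tolist())
print('lady,toad,pencil',back('scene0',[(366,174),(334,241)],8).round(0).tolist(),back('wrist0',[(279,140),(283,238)],4).round(0).tolist())
# moulding from crop (v1: 5x, origin 370,170): near bead end top, far, outer foot edges
c=lambda L:[(370+x/5-.4,170+y/5-.4) for x,y in L]
print('near end bead top z18',back('scene0',c([(287,120),(318,120)]),18).round(1).tolist())
print('far bead',back('scene0',c([(230,392),(268,400)]),18).round(1).tolist())
print('outer foot top z12',back('scene0',c([(338,135),(272,408)]),12).round(1).tolist())
print('battens z18',back('scene0',c([(158,66),(278,98),(78,360)]),18).round(1).tolist())
E
```

```text
box bottom z0 [[307.0, 111.0, 0.0], [295.0, 399.0, 0.0], [202.0, 428.0, 0.0]]
tube z8 [[600.0, 276.0, 8.0], [630.0, 282.0, 8.0], [572.0, 389.0, 8.0], [582.0, 414.0, 8.0], [602.0, 395.0, 8.0]]
lady,toad,pencil [[436.0, 82.0, 8.0], [633.0, 76.0, 8.0]] [[608.0, 21.0, 4.0], [609.0, -89.0, 4.0]]
near end bead top z18 [[437.2, 235.2, 18.0], [431.3, 248.8, 18.0]]
far bead [[580.9, 249.1, 18.0], [577.9, 265.6, 18.0]]
outer foot top z12 [[431.7, 260.2, 12.0], [578.0, 268.9, 12.0]]
battens z18 [[432.7, 169.9, 18.0], [427.1, 228.0, 18.0], [592.9, 182.7, 18.0]]
```

carry_out([
  {"tx": 0.17, "ty": -0.04, "fingers": 0},
  {"tx": 0.17, "ty": -0.04, "fingers": 0},
  {"tx": 0.17, "ty": -0.04, "tz": 0.03, "fingers": 0},
  {"tx": 0.17, "ty": -0.04, "tz": 0.03, "fingers": 0},
  {"tx": 0.17, "tz": 0.03, "twist": -0.026, "fingers": 0},
  {"fingers": 0},
  {"fingers": 0},
])

```text
validation failed for argument at $.mo...
```

```bash
python3 - <<'E'
from h import *
for n in('scene','wrist'): snap(n,n+'1')
s=ctrl.read_state(); print(s['clock'],s['eef_pos'],s['tool_rot'],s['width'])
a=cv2.resize(cv2.imread('pics/scene1.png')[130:260,235:345],None,fx=3.6,fy=3.6,interpolation=cv2.INTER_CUBIC)
b=cv2.imread('pics/wrist1.png')[:,120:520]
h=468; b=cv2.resize(b,(400,400)); b=cv2.copyMakeBorder(b,0,h-400,0,0,cv2.BORDER_CONSTANT)
cv2.imwrite('pics/v2.png',np.hstack([a[:h],b]))
print(a.shape)
E
```

```text
0.25 [6.49741422e+02 9.61216409e-03 2.41854870e+02] [-3.14068792e+00 -4.02596250e-06  1.57072842e+00] 85.761535577261
(468, 396, 3)
```

View pics/v2.png

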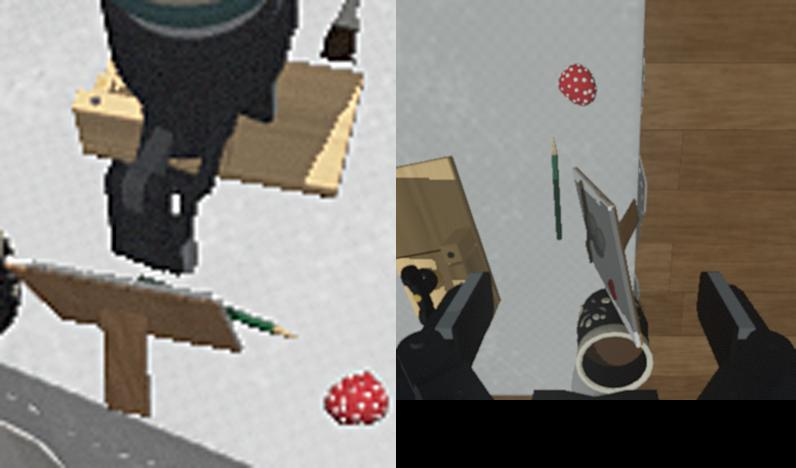

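The move call was refused, so the picture only repeats the start view. I'll retry with every field given.

carry_out([
  {"tx": 0.17, "ty": -0.04, "tz": 0.0, "twist": 0.0, "fingers": 0.0},
  {"tx": 0.17, "ty": -0.04, "tz": 0.0, "twist": 0.0, "fingers": 0.0},
  {"tx": 0.17, "ty": -0.04, "tz": 0.03, "twist": 0.0, "fingers": 0.0},
  {"tx": 0.17, "ty": -0.04, "tz": 0.03, "twist": 0.0, "fingers": 0.0},
  {"tx": 0.17, "ty": 0.0, "tz": 0.03, "twist": -0.026, "fingers": 0.0},
  {"tx": 0.0, "ty": 0.0, "tz": 0.0, "twist": 0.0, "fingers": 0.0},
  {"tx": 0.0, "ty": 0.0, "tz": 0.0, "twist": 0.0, "fingers": 0.0},
])

```text
clock: 1.12
eef_pos: [602.1, 254.2, 215.1]
tool_rot: [-3.141, 0.001, 1.652]
force: [0.6, -0.3, 0.0]
width: -0.2
gripper_force: 0.0
```

```bash
python3 - <<'E'
from h import *
for n in('scene','wrist'): snap(n,n+'1')
a=cv2.resize(cv2.imread('pics/scene1.png')[130:230,235:345],None,fx=3.6,fy=3.6,interpolation=cv2.INTER_CUBIC)
b=cv2.imread('pics/wrist1.png')[:,100:500]
b=cv2.copyMakeBorder(b,0,0,0,0,0)
a=cv2.copyMakeBorder(a,0,40,0,0,cv2.BORDER_CONSTANT)
cv2.imwrite('pics/v2.png',np.hstack([a,b]))
print(a.shape)
E
```

```text
(400, 396, 3)
```

View pics/v2.png

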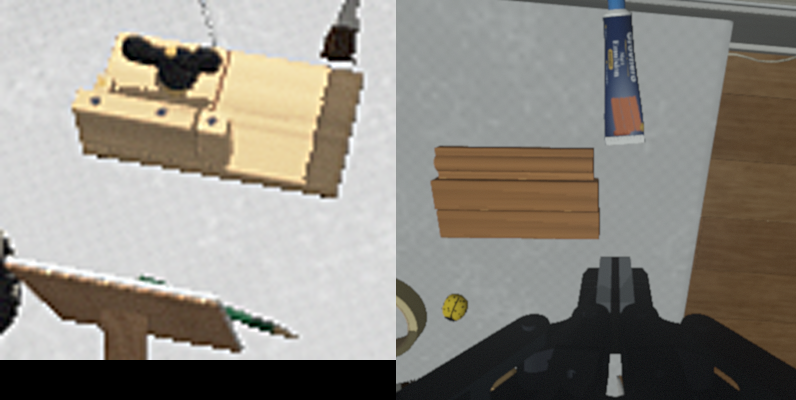

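Scene crop: wings tips at (130,45) and (212,60) and block left edge (363,72)–(335,195). Wrist crop: moulding spans x 435–594, y 147–179, its right end just short of the battens.

```bash
python3 - <<'E'
from h import *
w=lambda L:[(x-296,y) for x,y in L]
print('mould foot top far z12',back('wrist1',w([(594,147),(594,178)]),12).round(1).tolist(),'near',back('wrist1',w([(435,147),(434,177)]),12).round(1).tolist())
print('batt',back('wrist1',w([(598,180),(599,238),(439,238),(432,181)]),18).round(1).tolist())
print('tube',back('wrist1',w([(605,140),(645,142)]),5).round(1).tolist())
c=lambda L:[(235+x/3.6,130+y/3.6) for x,y in L]
print('bed left corners z18',back('scene1',c([(363,72),(337,187)]),18).round(1).tolist())
print('wing tips z60',back('scene1',c([(132,46),(211,60)]),62).round(1).tolist())
print('fence top left z62',back('scene1',c([(230,122)]),62).round(1).tolist(), 'fence right far',back('scene1',c([(75,97)]),62).round(1).tolist())
print('fingertip px', proj('wrist1',[602,254.2,204]))
# predicted from block pose
th=np.radians(12); c0=np.array([475.6,-92.2]); R=np.array([[np.cos(th),-np.sin(th)],[np.sin(th),np.cos(th)]])
P=[(-50,90,18),(50,90,18),(50,14.5,62),(50,-90,62),(-10.3,-37,60),(-10.3,-2,60),(-10.3,-72,60)]
P=[[*(c0+R@p[:2]),p[2]] for p in P]; q=proj('scene1',P); print(((q-[235,130])*3.6).round(0).tolist())
E
```

```text
mould foot top far z12 [[581.3, 271.6, 12.0], [583.1, 241.6, 12.0]] near [[432.9, 259.7, 12.0], [429.5, 230.3, 12.0]]
batt [[587.3, 241.6, 18.0], [592.2, 181.4, 18.0], [432.1, 168.5, 18.0], [430.3, 228.1, 18.0]]
tube [[591.0, 277.8, 5.0], [629.1, 278.9, 5.0]]
bed left corners z18 [[405.2, -11.8, 18.0], [499.8, 7.7, 18.0]]
wing tips z60 [[476.7, -152.9, 62.0], [466.2, -98.9, 62.0]]
fence top left z62 [[506.4, -66.3, 62.0]] fence right far [[528.9, -168.7, 62.0]]
fingertip px [[317.95158479 269.94319943]]
[[358.0, 74.0], [332.0, 193.0], [218.0, 139.0], [63.0, 113.0], [164.0, 54.0], [215.0, 63.0], [114.0, 46.0]]
```

carry_out([
  {"tx": 0.02, "ty": 0.015, "tz": 0.15, "twist": 0.0, "fingers": 0.0},
  {"tx": 0.0, "ty": 0.0, "tz": 0.15, "twist": 0.0, "fingers": 0.0},
  {"tx": 0.0, "ty": 0.0, "tz": 0.15, "twist": 0.0, "fingers": 0.0},
  {"tx": 0.0, "ty": 0.0, "tz": 0.12, "twist": 0.0, "fingers": 0.0},
  {"tx": 0.0, "ty": 0.0, "tz": 0.06, "twist": 0.0, "fingers": 0.0},
  {"tx": 0.0, "ty": 0.0, "tz": 0.03, "twist": 0.0, "fingers": 0.0},
  {"tx": 0.0, "ty": 0.0, "tz": 0.0, "twist": 0.0, "fingers": 0.0},
])

```text
clock: 2.1
eef_pos: [606.6, 261.2, 17.9]
tool_rot: [3.141, -0.0, 1.652]
force: [-0.3, -0.7, 0.5]
width: -0.1
gripper_force: 0.0
```

carry_out([
  {"tx": 0.0, "ty": -0.02, "tz": 0.008, "twist": 0.0, "fingers": 0.0},
  {"tx": 0.0, "ty": -0.02, "tz": 0.0, "twist": 0.0, "fingers": 0.0},
  {"tx": 0.0, "ty": -0.025, "tz": 0.0, "twist": 0.0, "fingers": 0.0},
  {"tx": 0.0, "ty": -0.025, "tz": 0.0, "twist": 0.0, "fingers": 0.0},
  {"tx": 0.0, "ty": -0.03, "tz": 0.0, "twist": 0.0, "fingers": 0.0},
  {"tx": 0.0, "ty": -0.03, "tz": 0.0, "twist": 0.0, "fingers": 0.0},
  {"tx": 0.0, "ty": -0.03, "tz": 0.0, "twist": 0.0, "fingers": 0.0},
  {"tx": 0.0, "ty": -0.03, "tz": 0.0, "twist": 0.0, "fingers": 0.0},
  {"tx": 0.0, "ty": -0.03, "tz": 0.0, "twist": 0.0, "fingers": 0.0},
  {"tx": 0.0, "ty": 0.0, "tz": 0.0, "twist": 0.0, "fingers": 0.0},
])

```text
clock: 3.35
eef_pos: [533.0, 255.3, 14.8]
tool_rot: [-3.14, 0.0, 1.653]
force: [0.4, -0.1, 1.1]
width: 0.0
gripper_force: 0.0
```

```bash
python3 - <<'E'
from h import *
snap('scene','scene2')
a=cv2.resize(cv2.imread('pics/scene2.png')[155:265,360:460],None,fx=4,fy=4,interpolation=cv2.INTER_CUBIC)
cv2.imwrite('pics/v3.png',a)
E
```

```text
(no output)
```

View pics/v3.png

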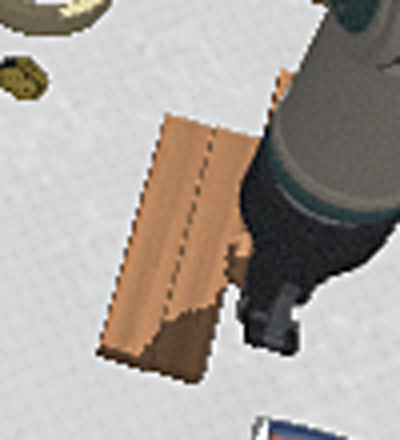

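The moulding's near end now stands out beyond the battens at crop (285,72); the battens' corner (160,113) has stayed put. Next I lift, go over the free end and turn the gripper.

carry_out([
  {"tx": 0.0, "ty": 0.02, "tz": 0.0, "twist": 0.0, "fingers": 0.0},
  {"tx": 0.0, "ty": 0.0, "tz": -0.15, "twist": 0.0, "fingers": 0.0},
  {"tx": 0.0, "ty": -0.05, "tz": -0.17, "twist": -0.05, "fingers": 0.7},
  {"tx": 0.0, "ty": -0.16, "tz": -0.17, "twist": 0.0, "fingers": 0.7},
  {"tx": 0.0, "ty": -0.16, "tz": 0.0, "twist": 0.0, "fingers": 0.7},
  {"tx": 0.0, "ty": -0.11, "tz": 0.0, "twist": 0.0, "fingers": 0.7},
  {"tx": 0.0, "ty": 0.0, "tz": 0.0, "twist": -0.056, "fingers": 0.7},
  {"tx": 0.0, "ty": 0.0, "tz": 0.0, "twist": -0.056, "fingers": 0.7},
  {"tx": 0.0, "ty": 0.0, "tz": 0.0, "twist": -0.056, "fingers": 0.7},
  {"tx": 0.0, "ty": 0.0, "tz": 0.0, "twist": -0.056, "fingers": 0.7},
  {"tx": 0.0, "ty": 0.0, "tz": 0.0, "twist": -0.056, "fingers": 0.7},
])

```text
clock: 4.78
eef_pos: [405.9, 225.5, 156.6]
tool_rot: [3.141, 0.001, 2.694]
force: [-0.3, 0.2, 0.0]
width: 59.9
gripper_force: 0.0
```

carry_out([
  {"tx": 0.0, "ty": 0.0, "tz": 0.0, "twist": -0.056, "fingers": 0.7},
  {"tx": 0.0, "ty": 0.0, "tz": 0.0, "twist": -0.056, "fingers": 0.7},
  {"tx": 0.0, "ty": 0.0, "tz": 0.0, "twist": -0.056, "fingers": 0.7},
  {"tx": 0.0, "ty": 0.0, "tz": 0.0, "twist": 0.0, "fingers": 0.7},
  {"tx": 0.0, "ty": 0.0, "tz": 0.0, "twist": 0.0, "fingers": 0.7},
])

```text
clock: 5.4
eef_pos: [405.4, 225.3, 156.5]
tool_rot: [3.142, 0.0, -3.07]
force: [-0.5, 0.3, -1.1]
width: 59.7
gripper_force: 0.0
```

```bash
python3 - <<'E'
from h import *
snap('wrist','wrist2')
E
```

```text
(no output)
```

View pics/wrist2.png

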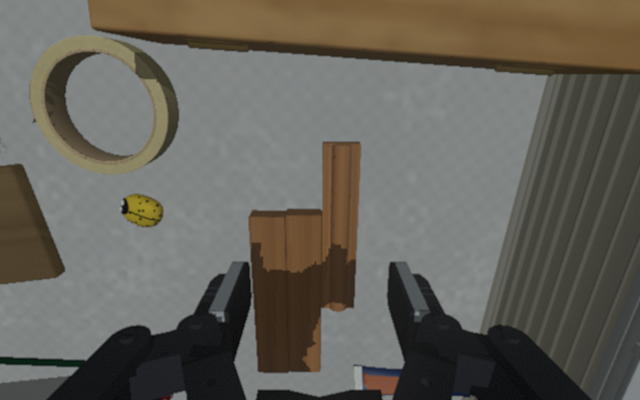

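Moulding: near end at (323–360,142), far end at (324–354,307), and the exposed part is free. Batten ends are at row 211, and the sawing block's left corners at (20,165) and (63,270).

```bash
python3 - <<'E'
from h import *
print('near',back('wrist2',[(323,142),(360,143)],15).round(1).tolist(),'far',back('wrist2',[(323,305),(355,307)],12).round(1).tolist())
print('batt near z18',back('wrist2',[(250,213),(322,210)],18).round(1).tolist(),'blk z18',back('wrist2',[(20,165),(63,270)],18).round(1).tolist())
E
```

```text
near [[368.8, 225.4, 15.0], [367.6, 253.5, 15.0]] far [[516.2, 236.6, 12.0], [516.2, 265.6, 12.0]]
batt near z18 [[429.5, 171.2, 18.0], [422.8, 228.7, 18.0]] blk z18 [[402.7, -5.3, 18.0], [493.0, 13.1, 18.0]]
```

carry_out([
  {"tx": 0.031, "ty": 0.057, "tz": 0.08, "twist": 0.0, "fingers": 0.7},
  {"tx": 0.0, "ty": 0.0, "tz": 0.15, "twist": 0.0, "fingers": 0.7},
  {"tx": 0.0, "ty": 0.0, "tz": 0.15, "twist": 0.0, "fingers": 0.7},
  {"tx": 0.0, "ty": 0.0, "tz": 0.07, "twist": 0.0, "fingers": 0.7},
  {"tx": 0.0, "ty": 0.0, "tz": 0.03, "twist": 0.0, "fingers": 0.7},
  {"tx": 0.0, "ty": 0.0, "tz": 0.0, "twist": 0.0, "fingers": 0.7},
  {"tx": 0.0, "ty": 0.0, "tz": 0.0, "twist": 0.0, "fingers": 0.7},
])

```text
clock: 6.32
eef_pos: [394.7, 242.1, 12.8]
tool_rot: [3.141, 0.001, -3.067]
force: [0.6, -0.5, 0.7]
width: 59.8
gripper_force: 0.0
```

carry_out([
  {"tx": 0.0, "ty": 0.0, "tz": 0.0, "twist": 0.0, "fingers": 0.2},
  {"tx": 0.0, "ty": 0.0, "tz": 0.0, "twist": 0.0, "fingers": 0.1},
  {"tx": 0.0, "ty": 0.0, "tz": 0.0, "twist": 0.0, "fingers": 0.0},
  {"tx": 0.0, "ty": 0.0, "tz": 0.0, "twist": 0.0, "fingers": 0.0},
  {"tx": 0.0, "ty": 0.0, "tz": 0.0, "twist": 0.0, "fingers": 0.0},
])

```text
clock: 6.95
eef_pos: [394.8, 242.0, 13.3]
tool_rot: [3.141, 0.001, -3.067]
force: [-0.3, -1.0, 6.7]
width: 28.4
gripper_force: 59.4
```

carry_out([
  {"tx": 0.0, "ty": 0.02, "tz": -0.005, "twist": 0.0, "fingers": 0.0},
  {"tx": 0.0, "ty": 0.0, "tz": -0.05, "twist": 0.0, "fingers": 0.0},
  {"tx": 0.0, "ty": 0.0, "tz": -0.1, "twist": 0.0, "fingers": 0.0},
  {"tx": 0.0, "ty": 0.0, "tz": -0.15, "twist": 0.0, "fingers": 0.0},
  {"tx": 0.0, "ty": 0.0, "tz": 0.0, "twist": 0.0, "fingers": 0.0},
])

```text
clock: 7.58
eef_pos: [395.5, 249.4, 106.5]
tool_rot: [3.138, 0.005, -3.067]
force: [0.4, -0.3, -0.9]
width: 28.4
gripper_force: 59.3
```

```bash
python3 - <<'E'
from h import *
snap('wrist','wrist3');snap('side','side3');snap('scene','scene3')
a=cv2.imread('pics/wrist3.png')[80:400,150:500]
b=cv2.resize(cv2.imread('pics/side3.png')[130:210,240:350],(440,320),interpolation=cv2.INTER_CUBIC)
cv2.imwrite('pics/v4.png',np.hstack([a,b]))
E
```

```text
(no output)
```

View pics/v4.png

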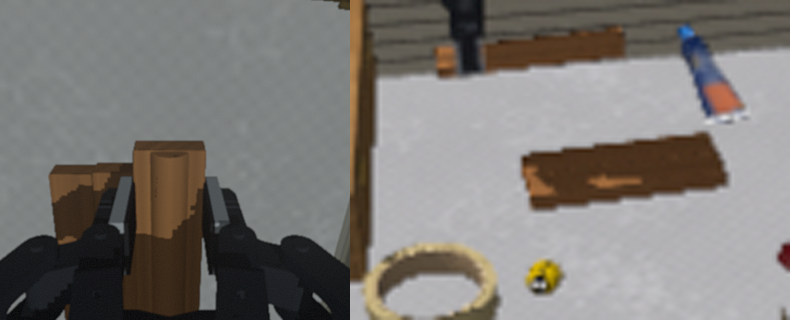

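carry_out([
  {"tx": -0.049, "ty": -0.128, "tz": -0.037, "twist": 0.0, "fingers": 0.0},
  {"tx": -0.049, "ty": -0.128, "tz": -0.037, "twist": 0.0, "fingers": 0.0},
  {"tx": -0.049, "ty": -0.128, "tz": -0.037, "twist": 0.0, "fingers": 0.0},
  {"tx": -0.049, "ty": -0.128, "tz": -0.037, "twist": 0.0, "fingers": 0.0},
  {"tx": 0.0, "ty": 0.0, "tz": 0.0, "twist": 0.05, "fingers": 0.0},
  {"tx": 0.0, "ty": 0.0, "tz": 0.0, "twist": 0.05, "fingers": 0.0},
  {"tx": 0.0, "ty": 0.0, "tz": 0.0, "twist": 0.05, "fingers": 0.0},
  {"tx": 0.0, "ty": 0.0, "tz": 0.0, "twist": 0.05, "fingers": 0.0},
  {"tx": 0.0, "ty": 0.0, "tz": 0.0, "twist": 0.05, "fingers": 0.0},
  {"tx": 0.0, "ty": 0.0, "tz": 0.0, "twist": 0.05, "fingers": 0.0},
  {"tx": 0.0, "ty": 0.0, "tz": 0.0, "twist": 0.05, "fingers": 0.0},
  {"tx": 0.0, "ty": 0.0, "tz": 0.0, "twist": 0.05, "fingers": 0.0},
])

```text
clock: 9.22
eef_pos: [463.3, 98.9, 147.0]
tool_rot: [-3.139, 0.0, 1.956]
force: [0.0, 0.2, -1.0]
width: 28.2
gripper_force: 59.3
```

carry_out([
  {"tx": 0.0, "ty": 0.0, "tz": 0.0, "twist": 0.05, "fingers": 0.0},
  {"tx": 0.0, "ty": 0.0, "tz": 0.0, "twist": 0.007, "fingers": 0.0},
  {"tx": 0.0, "ty": 0.0, "tz": 0.0, "twist": 0.0, "fingers": 0.0},
])

```text
clock: 9.6
eef_pos: [463.7, 99.2, 147.7]
tool_rot: [-3.14, 0.0, 1.784]
force: [-0.6, -0.1, -0.7]
width: 28.1
gripper_force: 59.3
```

```bash
python3 - <<'E'
from h import *
snap('wrist','wrist4');snap('side','side4');snap('scene','scene4')
E
```

```text
(no output)
```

View pics/wrist4.png

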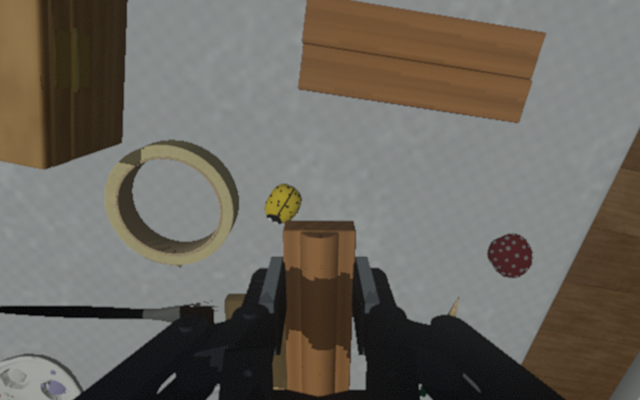

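Wrist view: moulding held straight along the tool axis, block mostly hidden below it; battens and stones are where they were. My viewing budget is spent, so I fit the block's pose numerically by silhouettes.

```bash
cat > fit.py <<'E'
from h import *
from scipy.optimize import minimize
def box(x0,x1,y0,y1,z0,z1): return np.array([(x,y,z) for x in(x0,x1) for y in(y0,y1) for z in(z0,z1)],float)
PARTS=[box(-50,50,-90,90,0,18),box(32,50,-90,14.5,0,62),box(-50,50,-90,-78,0,31)]
def sil(fn,p,S=4):
    c,s=np.cos(p[2]),np.sin(p[2]); m=np.zeros((400*S,640*S),np.uint8)
    for B in PARTS:
        W=np.c_[p[0]+c*B[:,0]-s*B[:,1],p[1]+s*B[:,0]+c*B[:,1],B[:,2]]
        h=cv2.convexHull(((proj(fn,W)+.5)*S).astype(np.float32)); cv2.fillConvexPoly(m,np.round(h).astype(np.int32),255)
    return cv2.resize(m,(640,400),interpolation=cv2.INTER_AREA)/255.
def seg(fn,p0):
    im=cv2.imread(f'pics/{fn}.png'); hsv=cv2.cvtColor(im,cv2.COLOR_BGR2HSV)
    m=((hsv[...,1]>70)&(hsv[...,0]>8)&(hsv[...,0]<30)&(hsv[...,2]>50)).astype(np.uint8)
    roi=cv2.dilate((sil(fn,p0)>0).astype(np.uint8),np.ones((21,21)))
    m=m*roi; m=cv2.morphologyEx(m,cv2.MORPH_CLOSE,np.ones((9,9))); 
    n,l,st,_=cv2.connectedComponentsWithStats(m); m=(l==1+np.argmax(st[1:,4])) if n>1 else m
    return m.astype(float),roi
if __name__=='__main__':
    p0=np.array([472,-90,np.radians(12)])
    for fn in('scene1','side4','side3','scene3','scene4'):
        M,roi=seg(fn,p0)
        f=lambda q:np.abs(sil(fn,[q[0],q[1],q[2]/100])-M).sum()
        x0=np.array([p0[0],p0[1],p0[2]*100]); sx=np.vstack([x0,x0+[8,0,0],x0+[0,8,0],x0+[0,0,8]])
        r=minimize(f,x0,method='Nelder-Mead',options=dict(initial_simplex=sx,xatol=.1,fatol=.2))
        print(fn,M.sum(),r.x.round(1),r.fun.round(1),f(x0))
E
python3 fit.py; python3 -c "
from h import *;print(ctrl.read_state()['clock'])"
```

```text
scene1 2533.0 [468.  -93.9  23. ] 274.6 327.4117647058823
side4 2190.0 [470.  -85.6  18.8] 175.6 217.05098039215687
side3 2199.0 [470.5 -85.5  18.4] 167.2 207.8
scene3 2512.0 [468.6 -92.   22.4] 270.4 308.0588235294117
scene4 2857.0 [467.2 -92.   23.7] 496.5 595.4039215686274
9.75
```

```bash
cat > fit2.py <<'E'
from fit import *
p0=np.array([471.5,-89.5,.205])
def data(fn):
    im=cv2.imread(f'pics/{fn}.png'); hsv=cv2.cvtColor(im,cv2.COLOR_BGR2HSV)
    m=((hsv[...,1]>55)&(hsv[...,0]>8)&(hsv[...,0]<32)&(hsv[...,2]>45)).astype(float)
    ign=cv2.dilate(((hsv[...,2]<50)).astype(np.uint8),np.ones((3,3)))
    roi=cv2.dilate((sil(fn,p0)>0).astype(np.uint8),np.ones((15,15)))
    return m*roi,(1-ign)*roi
D={f:data(f) for f in('scene1','side3')}
def cost(q,fs):
    return sum((np.abs(sil(f,[q[0],q[1],q[2]/100])-D[f][0])*D[f][1]).sum() for f in fs)
for fs in(['scene1'],['side3'],['scene1','side3']):
    x0=np.array([p0[0],p0[1],20.5]); sx=np.vstack([x0,x0+[6,0,0],x0+[0,6,0],x0+[0,0,5]])
    r=minimize(cost,x0,args=(fs,),method='Nelder-Mead',options=dict(initial_simplex=sx,xatol=.1,fatol=.2)); print(fs,r.x.round(1),r.fun.round(1),[D[f][0].sum() for f in fs])
for f,(r0,r1,c0,c1) in {'side3':(208,270,272,342),'scene1':(135,190,250,342)}.items():
    s=sil(f,[r.x[0],r.x[1],r.x[2]/100])>.5; M,W=D[f]
    print(f); print('\n'.join(''.join(' ' if W[i,j]==0 else '.#+o'[int(s[i,j])+2*int(M[i,j]>0)].replace('#','-').replace('o','#') for j in range(c0,c1)) for i in range(r0,r1,2)))
E
python3 fit2.py
```

```text
['scene1'] [468.  -91.9  23.6] 238.7 [np.float64(2354.0)]
['side3'] [470.3 -86.4  18. ] 203.0 [np.float64(2047.0)]
['scene1', 'side3'] [469.8 -92.   19. ] 492.9 [np.float64(2354.0), np.float64(2047.0)]
side3
         ................................................             
 +........................................................            
.................................---#####-.................           
........................----##############-.................          
...............----########################-....--............        
.......----########################################............       
......-############################################-............      
.......#############################################-............     
   ....-##############################################............    
    ....-##################     #######################............   
     ....-#################      ##################--##-............  
     ....--################      ########################............ 
  ........-#################      ######
[... 3215 characters left out ...]
#########################################-.......... 
.............................------#############################################..........  
.......................................-------#################################-..........  
 .................................................--------#####################-..........  
        .....................................................--------####   ##-..........   
                   ....................................................--   ---..........   
                               .........................................................    
                                          ..............................................
```

carry_out([
  {"tx": -0.09, "ty": -0.04, "tz": 0.07, "twist": 0.003, "fingers": 0.0},
  {"tx": -0.093, "ty": -0.04, "tz": 0.07, "twist": 0.0, "fingers": 0.0},
  {"tx": 0.0, "ty": 0.0, "tz": 0.1, "twist": 0.0, "fingers": 0.0},
  {"tx": 0.0, "ty": 0.0, "tz": 0.06, "twist": 0.0, "fingers": 0.0},
  {"tx": 0.0, "ty": 0.0, "tz": 0.05, "twist": 0.0, "fingers": 0.0},
  {"tx": 0.0, "ty": 0.0, "tz": 0.028, "twist": 0.0, "fingers": 0.0},
  {"tx": 0.0, "ty": 0.0, "tz": 0.0, "twist": 0.0, "fingers": 0.0},
])

```text
clock: 10.62
eef_pos: [451.6, 40.4, 34.4]
tool_rot: [-3.141, -0.001, 1.773]
force: [1.1, -0.1, -0.4]
width: 28.2
gripper_force: 59.5
```

carry_out([
  {"tx": 0.0, "ty": 0.01, "tz": 0.0, "twist": 0.0, "fingers": 0.0},
  {"tx": 0.0, "ty": 0.008, "tz": 0.0, "twist": 0.0, "fingers": 0.0},
  {"tx": 0.0, "ty": 0.0, "tz": 0.0, "twist": 0.0, "fingers": 0.0},
])

```text
clock: 11.0
eef_pos: [457.8, 41.7, 35.3]
tool_rot: [3.141, 0.0, 1.772]
force: [0.2, 0.1, -0.1]
width: 28.0
gripper_force: 59.5
```

carry_out([
  {"tx": 0.0, "ty": 0.007, "tz": 0.0, "twist": 0.0, "fingers": 0.0},
  {"tx": 0.0, "ty": 0.0, "tz": 0.0, "twist": 0.0, "fingers": 0.0},
])

```text
clock: 11.25
eef_pos: [459.5, 42.1, 35.0]
tool_rot: [3.141, -0.0, 1.772]
force: [0.2, 0.8, -0.3]
width: 28.5
gripper_force: 59.5
```

carry_out([
  {"tx": 0.0, "ty": 0.007, "tz": 0.0, "twist": 0.0, "fingers": 0.0},
  {"tx": 0.0, "ty": 0.0, "tz": 0.0, "twist": 0.0, "fingers": 0.0},
])

```text
clock: 11.5
eef_pos: [461.5, 42.4, 34.9]
tool_rot: [3.141, -0.0, 1.772]
force: [0.4, -0.4, -0.6]
width: 28.4
gripper_force: 59.5
```

carry_out([
  {"tx": 0.0, "ty": 0.007, "tz": 0.0, "twist": 0.0, "fingers": 0.0},
  {"tx": 0.0, "ty": 0.0, "tz": 0.0, "twist": 0.0, "fingers": 0.0},
])

```text
clock: 11.75
eef_pos: [462.4, 42.6, 34.7]
tool_rot: [-3.14, 0.0, 1.771]
force: [-1.9, 1.1, -0.1]
width: 27.9
gripper_force: 59.6
```

carry_out([
  {"tx": 0.0, "ty": 0.007, "tz": 0.0, "twist": 0.0, "fingers": 0.0},
  {"tx": 0.0, "ty": 0.0, "tz": 0.0, "twist": 0.0, "fingers": 0.0},
])

```text
clock: 12.0
eef_pos: [463.2, 42.8, 34.6]
tool_rot: [-3.137, 0.0, 1.77]
force: [-6.1, 1.2, 0.1]
width: 28.1
gripper_force: 59.8
```

carry_out([
  {"tx": 0.0, "ty": -0.013, "tz": 0.0, "twist": 0.0, "fingers": 0.0},
  {"tx": -0.03, "ty": 0.0, "tz": 0.0, "twist": 0.0, "fingers": 0.0},
  {"tx": -0.03, "ty": 0.0, "tz": 0.0, "twist": 0.0, "fingers": 0.0},
  {"tx": 0.0, "ty": 0.0, "tz": 0.0, "twist": 0.0, "fingers": 0.0},
])

```text
clock: 12.5
eef_pos: [466.0, 23.2, 35.0]
tool_rot: [3.141, 0.001, 1.77]
force: [-0.3, 0.5, -0.6]
width: 28.2
gripper_force: 59.6
```

carry_out([
  {"tx": -0.03, "ty": 0.0, "tz": 0.0, "twist": 0.0, "fingers": 0.0},
  {"tx": -0.03, "ty": 0.0, "tz": 0.0, "twist": 0.0, "fingers": 0.0},
  {"tx": -0.03, "ty": 0.0, "tz": 0.0, "twist": 0.0, "fingers": 0.0},
  {"tx": 0.0, "ty": 0.0, "tz": 0.0, "twist": 0.0, "fingers": 0.0},
])

```text
clock: 13.0
eef_pos: [471.0, -3.0, 35.0]
tool_rot: [3.141, 0.001, 1.77]
force: [-0.3, -1.1, -0.6]
width: 28.2
gripper_force: 59.6
```

carry_out([
  {"tx": -0.03, "ty": 0.0, "tz": 0.0, "twist": 0.0, "fingers": 0.0},
  {"tx": -0.03, "ty": 0.0, "tz": 0.0, "twist": 0.0, "fingers": 0.0},
  {"tx": -0.02, "ty": 0.0, "tz": 0.0, "twist": 0.0, "fingers": 0.0},
  {"tx": 0.0, "ty": 0.0, "tz": 0.0, "twist": 0.0, "fingers": 0.0},
])

```text
clock: 13.5
eef_pos: [475.5, -26.2, 34.9]
tool_rot: [-3.142, 0.001, 1.77]
force: [-0.9, -1.2, 0.3]
width: 28.5
gripper_force: 59.6
```

carry_out([
  {"tx": -0.02, "ty": 0.0, "tz": 0.006, "twist": 0.0, "fingers": 0.0},
  {"tx": -0.015, "ty": 0.0, "tz": 0.0, "twist": 0.0, "fingers": 0.0},
  {"tx": 0.0, "ty": 0.0, "tz": 0.0, "twist": 0.0, "fingers": 0.0},
])

```text
clock: 13.88
eef_pos: [477.5, -36.2, 33.1]
tool_rot: [-3.141, 0.001, 1.771]
force: [-1.6, -1.1, -0.4]
width: 28.2
gripper_force: 59.5
```

carry_out([
  {"tx": -0.01, "ty": 0.0, "tz": 0.0, "twist": 0.0, "fingers": 0.0},
  {"tx": 0.0, "ty": 0.0, "tz": 0.0, "twist": 0.0, "fingers": 0.0},
])

```text
clock: 14.12
eef_pos: [477.9, -38.6, 33.1]
tool_rot: [-3.141, 0.0, 1.772]
force: [-1.2, 0.3, 0.2]
width: 28.0
gripper_force: 59.5
```

carry_out([
  {"tx": -0.008, "ty": 0.0, "tz": 0.0, "twist": 0.0, "fingers": 0.0},
  {"tx": 0.0, "ty": 0.0, "tz": 0.0, "twist": 0.0, "fingers": 0.0},
])

```text
clock: 14.38
eef_pos: [478.4, -41.0, 33.1]
tool_rot: [-3.141, 0.0, 1.772]
force: [-2.3, -0.0, -0.0]
width: 28.0
gripper_force: 59.5
```

carry_out([
  {"tx": -0.007, "ty": -0.002, "tz": 0.0, "twist": 0.0, "fingers": 0.0},
  {"tx": 0.0, "ty": 0.0, "tz": 0.0, "twist": 0.0, "fingers": 0.0},
])

```text
clock: 14.62
eef_pos: [478.6, -42.2, 33.2]
tool_rot: [3.141, -0.001, 1.772]
force: [-1.9, 2.7, 0.0]
width: 28.4
gripper_force: 59.6
```

carry_out([
  {"tx": -0.007, "ty": 0.0, "tz": 0.0, "twist": 0.0, "fingers": 0.0},
  {"tx": 0.0, "ty": 0.0, "tz": 0.0, "twist": 0.0, "fingers": 0.0},
])

```text
clock: 14.88
eef_pos: [478.6, -42.3, 33.1]
tool_rot: [3.141, -0.003, 1.774]
force: [-2.9, 7.5, -0.1]
width: 28.0
gripper_force: 59.6
```

carry_out([
  {"tx": 0.006, "ty": 0.0, "tz": 0.0, "twist": 0.0, "fingers": 0.0},
  {"tx": 0.0, "ty": 0.0, "tz": 0.006, "twist": 0.0, "fingers": 0.0},
  {"tx": 0.0, "ty": 0.0, "tz": 0.0, "twist": 0.0, "fingers": 0.0},
])

```text
clock: 15.25
eef_pos: [478.6, -42.2, 31.5]
tool_rot: [3.141, -0.001, 1.773]
force: [-2.3, 5.1, 1.7]
width: 28.4
gripper_force: 59.8
```

carry_out([
  {"tx": 0.0, "ty": 0.0, "tz": 0.004, "twist": 0.0, "fingers": 0.0},
  {"tx": 0.0, "ty": 0.0, "tz": 0.0, "twist": 0.0, "fingers": 0.0},
])

```text
clock: 15.5
eef_pos: [478.6, -42.2, 31.3]
tool_rot: [3.14, -0.0, 1.773]
force: [-5.1, 4.8, 14.8]
width: 28.0
gripper_force: 61.3
```

carry_out([
  {"tx": 0.0, "ty": 0.0, "tz": -0.003, "twist": 0.0, "fingers": 0.6},
  {"tx": 0.0, "ty": 0.0, "tz": 0.0, "twist": 0.0, "fingers": 0.6},
  {"tx": 0.0, "ty": 0.0, "tz": 0.0, "twist": 0.0, "fingers": 0.6},
  {"tx": 0.0, "ty": 0.0, "tz": -0.05, "twist": 0.0, "fingers": 0.6},
  {"tx": 0.0, "ty": 0.0, "tz": -0.15, "twist": 0.0, "fingers": 0.6},
  {"tx": 0.0, "ty": 0.0, "tz": -0.2, "twist": 0.0, "fingers": 0.6},
  {"tx": 0.0, "ty": 0.0, "tz": -0.1, "twist": 0.0, "fingers": 0.6},
  {"tx": 0.0, "ty": 0.0, "tz": 0.0, "twist": 0.0, "fingers": 0.6},
  {"tx": 0.0, "ty": 0.0, "tz": 0.0, "twist": 0.0, "fingers": 0.6},
])

```text
clock: 16.62
eef_pos: [477.9, -43.8, 180.3]
tool_rot: [-3.14, 0.0, 1.771]
force: [-0.6, 0.8, -0.8]
width: 51.2
gripper_force: 0.0
```

carry_out([
  {"tx": -0.13, "ty": -0.04, "tz": 0.0, "twist": 0.0, "fingers": 0.35},
  {"tx": -0.137, "ty": -0.041, "tz": 0.05, "twist": 0.0, "fingers": 0.35},
  {"tx": 0.0, "ty": 0.0, "tz": 0.15, "twist": 0.0, "fingers": 0.35},
  {"tx": 0.0, "ty": 0.0, "tz": 0.1, "twist": 0.0, "fingers": 0.35},
  {"tx": 0.0, "ty": 0.0, "tz": 0.0, "twist": 0.0, "fingers": 0.35},
])

```text
clock: 17.25
eef_pos: [468.0, -126.0, 88.1]
tool_rot: [-3.135, -0.003, 1.773]
force: [-0.1, 0.5, 0.1]
width: 30.2
gripper_force: 0.0
```

```bash
python3 - <<'E'
from h import *
s=ctrl.read_state(); print(s['qpos'].round(2),s['force'].round(1))
snap('scene','scene5');snap('side','side5')
# knob centroid from dark blob in scene1 / side3 near predicted place
for fn in('scene1','side3'):
    im=cv2.imread(f'pics/{fn}.png'); g=im.max(2)
    pts=proj(fn,[[469.4,-127.8,52]])[0]; u,v=pts.round().astype(int)
    m=np.zeros_like(g); m[v-14:v+15,u-20:u+21]=(g<60)[v-14:v+15,u-20:u+21]
    print(fn,pts.round(1)); print('\n'.join(''.join('#' if m[i,j] else '.' for j in range(u-20,u+21)) for i in range(v-13,v+14)))
E
```

```text
[ 0.47  0.68 -0.39  2.09  0.54  0.48 -0.13] [-0.1  0.5  0.1]
scene1 [282.6 146.3]
.........................................
.........................................
.........................................
.........................................
.........................................
.........................................
.........................................
.........................................
.......#####.............................
......#######............................
......#########..........................
......###########....###..#####..........
.......###########...###########.........
........#########################........
...........######################........
................################.........
................################.........
................###########..............
................##########...............
.................#########...............
..................#######................
...................####..................
.........................................
.........................................
..........
[... 569 characters left out ...]
....##......................
.................#.......................
.........................................
..................##.#...................
..................#####..................
..................######.................
..................######.................
.................########................
..................#######................
..................########...............
...................#######...............
.....................#####...............
.....................#####...............
............#.......######...............
............###########..................
.............#########...................
.............########....................
```

carry_out([
  {"tx": -0.005, "ty": 0.004, "tz": 0.0, "twist": 0.0, "fingers": 0.35},
  {"tx": 0.0, "ty": 0.0, "tz": 0.05, "twist": 0.0, "fingers": 0.35},
  {"tx": 0.0, "ty": 0.0, "tz": 0.04, "twist": 0.0, "fingers": 0.35},
  {"tx": 0.0, "ty": 0.0, "tz": 0.025, "twist": 0.0, "fingers": 0.35},
  {"tx": 0.0, "ty": 0.0, "tz": 0.0, "twist": 0.0, "fingers": 0.35},
  {"tx": 0.0, "ty": 0.0, "tz": 0.0, "twist": 0.0, "fingers": 0.35},
])

```text
clock: 18.1
eef_pos: [472.2, -127.7, 56.6]
tool_rot: [3.142, -0.0, 1.772]
force: [0.9, -0.5, 0.4]
width: 29.7
gripper_force: 0.0
```

carry_out([
  {"tx": 0.0, "ty": -0.008, "tz": 0.014, "twist": 0.0, "fingers": 0.35},
  {"tx": 0.0, "ty": 0.0, "tz": 0.0, "twist": 0.0, "fingers": 0.2},
  {"tx": 0.0, "ty": 0.0, "tz": 0.0, "twist": 0.0, "fingers": 0.0},
  {"tx": 0.0, "ty": 0.0, "tz": 0.0, "twist": 0.0, "fingers": 0.0},
  {"tx": 0.0, "ty": 0.0, "tz": 0.0, "twist": 0.0, "fingers": 0.0},
])

```text
clock: 18.73
eef_pos: [468.3, -128.9, 53.3]
tool_rot: [-3.139, 0.001, 1.772]
force: [-5.0, -0.1, 12.9]
width: 7.6
gripper_force: 91.7
```

carry_out([
  {"tx": 0.0, "ty": -0.003, "tz": -0.003, "twist": 0.0, "fingers": 0.0},
  {"tx": 0.0, "ty": 0.0, "tz": 0.0, "twist": 0.03, "fingers": 0.0},
  {"tx": 0.0, "ty": 0.0, "tz": 0.0, "twist": 0.03, "fingers": 0.0},
  {"tx": 0.0, "ty": 0.0, "tz": 0.0, "twist": 0.03, "fingers": 0.0},
  {"tx": 0.0, "ty": 0.0, "tz": 0.0, "twist": 0.03, "fingers": 0.0},
  {"tx": 0.0, "ty": 0.0, "tz": 0.0, "twist": 0.0, "fingers": 0.0},
])

```text
clock: 19.48
eef_pos: [468.5, -128.8, 53.6]
tool_rot: [-3.141, 0.001, 1.395]
force: [-2.2, -0.7, 5.8]
width: 7.5
gripper_force: 82.1
```

```bash
python3 - <<'E'
from h import *
s=ctrl.read_state(); print(s['qpos'].round(2),s['force'].round(1),s['torque'].round(2),s['eef_pos'])
E
```

```text
[ 0.36  0.73 -0.23  2.11  0.45  0.35 -0.41] [-2.2 -0.7  5.8] [-0.2   0.52 -0.1 ] [ 468.50403052 -128.79880536   53.55117224]
```

carry_out([
  {"tx": 0.0, "ty": 0.0, "tz": 0.0, "twist": 0.03, "fingers": 0.0},
  {"tx": 0.0, "ty": 0.0, "tz": 0.0, "twist": 0.03, "fingers": 0.0},
  {"tx": 0.0, "ty": 0.0, "tz": 0.0, "twist": 0.03, "fingers": 0.0},
  {"tx": 0.0, "ty": 0.0, "tz": 0.0, "twist": 0.03, "fingers": 0.0},
  {"tx": 0.0, "ty": 0.0, "tz": 0.0, "twist": 0.03, "fingers": 0.0},
  {"tx": 0.0, "ty": 0.0, "tz": 0.0, "twist": 0.03, "fingers": 0.0},
  {"tx": 0.0, "ty": 0.0, "tz": 0.0, "twist": 0.03, "fingers": 0.0},
  {"tx": 0.0, "ty": 0.0, "tz": 0.0, "twist": 0.03, "fingers": 0.0},
  {"tx": 0.0, "ty": 0.0, "tz": 0.0, "twist": 0.0, "fingers": 0.0},
])

```text
clock: 20.6
eef_pos: [468.9, -129.1, 53.5]
tool_rot: [3.141, 0.0, 0.642]
force: [-2.6, -1.7, 5.5]
width: 7.9
gripper_force: 82.1
```

```bash
python3 - <<'E'
from h import *
s=ctrl.read_state(); print(s['qpos'].round(2),s['force'].round(1),s['torque'].round(2),s['eef_pos'])
E
```

```text
[ 0.26  0.72 -0.07  2.11  0.15  0.32 -0.86] [-2.6 -1.7  5.5] [-0.39  0.43 -0.13] [ 468.8751205  -129.06094413   53.54207382]
```

carry_out([
  {"tx": 0.0, "ty": 0.0, "tz": 0.0, "twist": 0.03, "fingers": 0.0},
  {"tx": 0.0, "ty": 0.0, "tz": 0.0, "twist": 0.03, "fingers": 0.0},
  {"tx": 0.0, "ty": 0.0, "tz": 0.0, "twist": 0.02, "fingers": 0.0},
  {"tx": 0.0, "ty": 0.0, "tz": 0.0, "twist": 0.0, "fingers": 0.0},
])

```text
clock: 21.1
eef_pos: [468.7, -129.2, 53.6]
tool_rot: [3.141, 0.001, 0.394]
force: [-1.8, -2.6, 6.9]
width: 7.7
gripper_force: 82.3
```

```bash
python3 - <<'E'
from h import *
s=ctrl.read_state(); print(s['qpos'].round(2),s['force'].round(1),s['torque'].round(2),s['eef_pos'])
E
```

```text
[ 0.22  0.72 -0.02  2.11  0.04  0.31 -1.01] [-1.8 -2.6  6.9] [-0.6   0.51  0.54] [ 468.7368697  -129.16376345   53.55454521]
```

carry_out([
  {"tx": 0.0, "ty": 0.0, "tz": 0.0, "twist": 0.012, "fingers": 0.0},
  {"tx": 0.0, "ty": 0.0, "tz": 0.0, "twist": 0.012, "fingers": 0.0},
  {"tx": 0.0, "ty": 0.0, "tz": 0.0, "twist": 0.0, "fingers": 0.0},
])

```text
clock: 21.48
eef_pos: [468.4, -129.4, 53.5]
tool_rot: [3.141, 0.001, 0.319]
force: [-2.2, -3.8, 7.4]
width: 7.5
gripper_force: 83.8
```

```bash
python3 - <<'E'
from h import *
s=ctrl.read_state(); print(s['tool_rot'],s['force'].round(1),s['torque'].round(2),s['eef_pos'])
E
```

```text
[3.14059842e+00 9.64296087e-04 3.19082892e-01] [-2.2 -3.8  7.4] [-0.66  0.62  0.69] [ 468.43594214 -129.38542302   53.53474677]
```

carry_out([
  {"tx": 0.0, "ty": 0.0, "tz": 0.0, "twist": 0.0, "fingers": 0.4},
  {"tx": 0.0, "ty": 0.0, "tz": 0.0, "twist": 0.0, "fingers": 0.4},
  {"tx": 0.0, "ty": 0.0, "tz": 0.0, "twist": 0.0, "fingers": 0.4},
  {"tx": 0.0, "ty": 0.0, "tz": -0.1, "twist": 0.0, "fingers": 0.4},
  {"tx": 0.0, "ty": 0.0, "tz": -0.2, "twist": 0.0, "fingers": 0.4},
  {"tx": 0.0, "ty": 0.0, "tz": -0.2, "twist": 0.0, "fingers": 0.4},
  {"tx": 0.2, "ty": 0.0, "tz": -0.1, "twist": 0.0, "fingers": 0.4},
  {"tx": 0.2, "ty": 0.0, "tz": 0.0, "twist": 0.0, "fingers": 0.4},
  {"tx": 0.2, "ty": 0.2, "tz": 0.0, "twist": 0.0, "fingers": 0.4},
  {"tx": 0.0, "ty": 0.0, "tz": 0.0, "twist": 0.0, "fingers": 0.4},
  {"tx": 0.0, "ty": 0.0, "tz": 0.0, "twist": 0.0, "fingers": 0.4},
])

```text
clock: 22.85
eef_pos: [633.7, -121.0, 230.2]
tool_rot: [-3.14, 0.002, 0.314]
force: [-0.2, 0.3, -0.2]
width: 34.4
gripper_force: 0.0
```

```bash
python3 - <<'E'
from h import *
s=ctrl.read_state(); print(s['clock'],s['eef_pos'].round(0),s['force'].round(1))
snap('scene','scene6');snap('side','side6'); snap('wrist','wrist6')
c,q=np.array([472.,-89.5]),.2025; R=np.array([[np.cos(q),-np.sin(q)],[np.sin(q),np.cos(q)]])
W=lambda L:[[*(c+R@np.array(p[:2],float)),p[2]] for p in L]
for fn in('side6','scene6','wrist6'):
    im=cv2.imread(f'pics/{fn}.png'); hsv=cv2.cvtColor(im,cv2.COLOR_BGR2HSV)
    a=-10.3; 
    print(fn,'knob c',proj(fn,W([(-10.3,-37,58)])).round(1).tolist(),'tips@1.45',proj(fn,W([(a+35*np.sin(1.45),-37+35*np.cos(1.45),60),(a-35*np.sin(1.45),-37-35*np.cos(1.45),60)])).round(0).tolist())
    print(' moulding corners',proj(fn,W([(2,72,30),(32,72,30),(2,-78,30),(32,-78,30)])).round(0).tolist())
fn='side6'; im=cv2.imread(f'pics/{fn}.png'); hsv=cv2.cvtColor(im,cv2.COLOR_BGR2HSV)
def ch(p):
    h,s,v=map(int,p); return '@' if v<55 else '.' if s<55 else 'm' if h<13 else 'o'
print('\n'.join(''.join(ch(hsv[i,j]) for j in range(270,345)) for i in range(206,272)))
E
```

```text
22.85 [ 634. -121.  230.] [-0.2  0.3 -0.2]
side6 knob c [[305.2, 235.0]] tips@1.45 [[318.0, 230.0], [292.0, 239.0]]
 moulding corners [[298.0, 214.0], [308.0, 212.0], [315.0, 253.0], [327.0, 250.0]]
scene6 knob c [[282.4, 144.8]] tips@1.45 [[280.0, 156.0], [284.0, 133.0]]
 moulding corners [[325.0, 163.0], [323.0, 173.0], [266.0, 153.0], [263.0, 163.0]]
wrist6 knob c [[275.5, 326.5]] tips@1.45 [[274.0, 298.0], [277.0, 356.0]]
 moulding corners [[178.0, 290.0], [177.0, 266.0], [317.0, 304.0], [320.0, 280.0]]
oooooo.....................................................................
oooooo.....................................................................
oooooo.....................................................................
ooooo......................................................................
oooo.......................................................................
ooo........................................................................
oo....................................ooooo................................
oo..............................mooooooooooo...........
[... 3728 characters left out ...]
................
.........................ooooooooooooooooooooooooo.........................
.........................ooooooooooooooooooooo.............................
.........................ooooooooooooooooo.................................
..........................ooooooooooooo....................................
..........................ooooooooo........................................
...........................ooooo...........................................
...........................................................................
...........................................................................
...........................................................................
```

```bash
python3 - <<'E'
from h import *
c,q=np.array([472.,-89.5]),.2025; R=np.array([[np.cos(q),-np.sin(q)],[np.sin(q),np.cos(q)]])
P=lambda x,y,z:[*(c+R@np.array([x,y],float)),z]
def samp(fn,L):
    im=cv2.imread(f'pics/{fn}.png').astype(np.float32); m=proj(fn,L).astype(np.float32)
    return cv2.remap(im,m[:,0].reshape(1,-1),m[:,1].reshape(1,-1),cv2.INTER_LINEAR)[0].round().astype(int)
for fn in('wrist6','side6'):
    ys=np.arange(96,40,-4); a=samp(fn,[P(17,y,30) for y in ys]); print(fn,'along y',[(int(y),(p[2],p[0])) for y,p in zip(ys,a.tolist())])
    ys=np.arange(-60,-96,-3); a=samp(fn,[P(17,y,31) for y in ys]); print(fn,'at stop',[(int(y),(p[2],p[0])) for y,p in zip(ys,a.tolist())])
    for y in(60,30): 
        xs=np.arange(-14,52,3); a=samp(fn,[P(x,y,30) for x in xs]); print(fn,'across',y,[(int(x),(p[2],p[0])) for x,p in zip(xs,a.tolist())])
E
```

```text
wrist6 along y [(96, (157, 159)), (92, (157, 160)), (88, (159, 161)), (84, (160, 166)), (80, (171, 108)), (76, (171, 109)), (72, (166, 104)), (68, (120, 58)), (64, (119, 57)), (60, (120, 58)), (56, (120, 58)), (52, (120, 58)), (48, (118, 57)), (44, (118, 58))]
wrist6 at stop [(-60, (100, 63)), (-63, (100, 64)), (-66, (102, 65)), (-69, (103, 65)), (-72, (104, 65)), (-75, (94, 61)), (-78, (50, 49)), (-81, (48, 48)), (-84, (95, 61)), (-87, (179, 117)), (-90, (182, 118)), (-93, (180, 116))]
wrist6 across 60 [(-14, (189, 123)), (-11, (188, 122)), (-8, (186, 120)), (-5, (181, 116)), (-2, (179, 115)), (1, (155, 86)), (4, (141, 66)), (7, (142, 69)), (10, (150, 74)), (13, (140, 67)), (16, (125, 59)), (19, (103, 50)), (22, (99, 49)), (25, (136, 67)), (28, (142, 70)), (31, (90, 46)), (34, (61, 35)), (37, (84, 53)), (40, (107, 67)), (43, (178, 114)), (46, (178, 115)), (49, (177, 114))]
wrist6 across 30 [(-14, (106, 63)), (-11, (106, 64)), (-8, (102, 63)), (-5, (102, 62)), (-2, (99, 60)), (1, (85, 46)), (4, (86, 41)), (7, (118, 56)), (10, (138, 66)), (13, (137, 65)), (16, (123, 59)), (19, (100, 4
[... 756 characters left out ...]
-2, (189, 94)), (1, (181, 73)), (4, (172, 66)), (7, (163, 63)), (10, (162, 62)), (13, (174, 68)), (16, (175, 68)), (19, (159, 62)), (22, (133, 51)), (25, (140, 55)), (28, (184, 88)), (31, (204, 108)), (34, (214, 115)), (37, (218, 116)), (40, (215, 119)), (43, (199, 144)), (46, (184, 176)), (49, (184, 185))]
side6 across 30 [(-14, (222, 121)), (-11, (218, 117)), (-8, (213, 114)), (-5, (202, 107)), (-2, (145, 70)), (1, (108, 42)), (4, (145, 56)), (7, (134, 52)), (10, (114, 45)), (13, (107, 42)), (16, (81, 33)), (19, (89, 37)), (22, (107, 42)), (25, (141, 54)), (28, (150, 60)), (31, (163, 82)), (34, (203, 109)), (37, (163, 87)), (40, (111, 59)), (43, (114, 62)), (46, (104, 60)), (49, (89, 56))]
```

The picture profiles show the moulding at x 1–31 at both y positions I checked, with its end at y about 72, so it sits along the fence and against the stop. The knob has held its angle.

```bash
python3 -c "
from cell import job; print(job.finish_job())"
```

```text
the job is handed in; nothing more can be done
None
```

The moulding lies clamped in the sawing block, along the fence and up to the end stop; the knob was turned to about 1.45 rad, the battens stayed put as far as the pictures showed, and the job was handed in at about 23 s without a verdict being returned.

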